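Open the locked filler cap of the bench tank

TASK

Open the small grey tank for filling: lift the hinged tab on top of its cap until it stands straight up, turn the cap anticlockwise (the raised tab is its grip) until you feel its stop, then lift it off and set it down gently, right way up and flat, inside the square aluminium tray and let go. Do not strain the cap: never force it against the stop, push down hard on it or pull on it while it is still locked. Leave the solder spool, heat sink and connector block alone.

Things in the scene. Friction and masses are not known exactly. Their poses are not given: they have to be found in the camera images.
- tank: Grey rounded tank, 126 x 96 mm, its flat steel top 55 mm above the bench, fixed to the bench; origin under its middle on the bench, z up. A round neck stands on the middle of the top and carries the cap. The cap starts locked with its flat tab pointing along the tank's -x; nothing of the tank is less than 20 mm below the tab's free end.
- neck_mouth (a point): Middle of the neck's mouth, 71 mm above the bench, under the cap, fixed to the tank. Two lugs inside the cap sit under the neck's flange, with 1.5 mm play up and down and sideways. The neck's slots and rigid stop are hidden, at an angle that differs each time (not shown by this point's axes).
- cap: Loose black ribbed cap, 51 mm wide, 16 mm high, 90 g; origin in the middle of its lower rim, 60 mm above the bench on the neck. z up. It unscrews anticlockwise seen from above, almost without friction; 45 to 105 degrees from the locked position it meets a rigid stop. There it lifts straight off once the push on the stop is eased; it is free only within 6 degrees of it.
- cap_center (a point): Centre of the cap, half-way up (8 mm above its lower rim, 68 mm above the bench while on the neck). z up out of the cap's top; x points from the tab's free end (when flat) to the hinge, and lies along the tank's x while the cap is locked. At the stop the turning moment climbs by about 0.1 Nm a degree from near zero; about 0.5 Nm strains the cap.
- latch_cheeks (a point): Mid-point between two fixed steel cheeks that hold the flat tab so that the cap cannot turn until the tab is lifted; 80.5 mm above the bench, at their tops. They stand 28 to 33 mm from the cap's axis, 10.5 to 14.5 mm either side of the tab's centre line, 1.5 mm clear of the tab, and reach up to half its thickness.
- tab_hinge (a point): Middle of the tab's hinge pin, on the cap's axis, 6 mm above the cap's top and 14 mm above cap_center; moves with the cap and has its axes. The pin lies along y. Two hinge ears stand 10.5 to 14.5 mm either side along y, 10 mm high over the cap.
- tab_nose (a point): Point in the tab near its free end, 43 mm from the hinge pin, mid width and mid thickness. The tab is a steel bar 18 mm wide (along the pin), 10 mm thick, reaching 52 mm from the pin and 26 mm beyond the cap. Flat, it can be pinched across its width beyond the cheeks and swings between the fingers as it rises; upright, across its thickness.
- tab (a joint): Angle of the tab on the cap: 0 flat over the cap, 1.57 standing straight up, stop at 1.6. A stiff hinge (0.05 Nm of friction): it stays where it is left. It tends to lag behind fingers that pinch its end, since it slips between them.
- tray: Loose square aluminium tray, 110 x 110 mm outside, walls 4 mm thick and 14 mm high, 0.35 kg, floor 4 mm thick; origin under its middle on the bench.
- spool: Solder spool with blue flanges, 58 mm in diameter and 48 mm high, loose; origin under its middle. To be left alone.
- sink: Black finned heat sink 45 x 45 x 23 mm, loose; origin under its middle. To be left alone.
- block: Green connector block 18 x 52 x 19 mm, loose; origin under its middle. To be left alone.
Mind the look-alikes: they are no part of the job. Of the things that look like the cap, the smallest one is meant.

How it is judged:
By the outcome, as a careful person would: the job done as asked, in the order asked, and still so for the second after the job is handed in, with the robot touching nothing.
It also fails if it takes over 72 s, if anything falls off the work surface, if the arm or the gripper's body presses on something with over 40 N, if the wrist force passes 120 N, or if a joint passes its speed limit or range.

ROBOT

A 6-joint arm with a two-finger parallel gripper is mounted at the origin on a cart in front of the work surface, level with it; the furniture and walls round the work are solid. World frame = base frame: x ahead of the robot, y to its left, z up, the work surface at z = 0. Lengths are in m, angles in rad, forces in N, time in s.
With the tool pointing down it reaches from about 0.35 to 0.725 m from the base axis. Payload 4.3 kg.
Tool frame: the origin (TCP) lies on the centre line of the jaws, within the pads' length; the fingertips stand 8 mm ahead of it and the grasp point (between the pads) lies 11 mm behind it (robot.tips_ahead is the distance from the TCP to the fingertips, in m); z points along the fingers, y is the line along which they close (so a half turn about z gives the same grasp; the last joint's range is limited). The gripper opens to 85 mm and grips with 20 to 120 N. Pads are 22 mm wide; open, the fingers measure 114 mm over their backs; the gripper's body (76 mm by 85 mm) begins 54 mm behind the grasp point. The pads swing forward as they close: fully open they stand 13 mm farther back than shut.
Start: joints at [-1.385, 0.377, 0.081, 1.274, 0, 1.46], TCP at [0.168, -0.55, 0.239] pointing down, gripper open.
Joint ranges: [-2.72, 2.72], [-0.84, 1.66], [-1.02, 1.22], [-1.77, 2.12], [-1.37, 1.28], [-3.14, 3.14]. Speed limits (rad/s): [2.57, 2.57, 3.14, 3.14, 3.14, 3.14].

INTERFACE

Orientations are given as a 3x3 rotation matrix whose columns are the frame's x, y, z axes.
In Python, from bench import robot, jaws, planner, camera, camera_params gives the robot as it stands. Calls block until the motion is done:
- robot.reach(position, orientation): joint-space move of the TCP to a pose.
- robot.move_linear(position, max_speed=0.15, attitude=None): straight line of the TCP; attitude=None keeps the orientation; max_speed is the mean speed in m/s.
- robot.goto_joints(angles): joint-space move.
- jaws.grip(opening, f_grip=None): finger opening in m; f_grip is the grip in N (None keeps the last); returns when the fingers have stopped.
- robot.wait(seconds).
- planner.inverse_kinematics(position, orientation): joint angles nearest the present ones, or None.
- camera(name): name is "side" or "top"; returns the picture (420x560x3 uint8, red, green, blue); there is no depth.
- camera_params(name): a dict with "camera_matrix" (3x3 intrinsics, pixels), "R" (3x3) and "t" (3): a world point X has camera coordinates R X + t. Camera axes: x right, y down, z forward; pixel columns grow to the right and rows downward; lengths in m; the calibration is good to about 2 mm. A picture is of the moment at which its call begins. camera_params takes no time and is no camera call.
A pose or a line that the arm cannot do raises robot.IKError and nothing moves.
- robot.job_done(): hands the job in; it is judged then, once.
Readings, each from a call of its own:
- robot.get_clock(): time.
- robot.get_q(): joint angles.
- robot.get_qd(): joint speeds.
- robot.get_effort(): joint torques, N m.
- robot.get_tcp_pos(): TCP position.
- robot.get_orientation(): TCP orientation.
- robot.get_force(): force on the tool from outside, world axes, zero at the start.
- robot.get_ft_torque(): the same for the moment, N m.
- robot.get_width(): finger opening in m.
- robot.get_finger_force(): force on a finger pad.
Only numpy, scipy, OpenCV 4.12 (cv2) and the standard library are available. Lean on these libraries where they do the work, as an engineer would, in place of code of your own. Each camera call takes 0.05 s, during which the arm holds its last target. There are 200 camera calls.

## Working session

There is one attempt and no reset: what is moved stays moved. The work goes in short steps, each a Python script; the robot and the scene stay as the last script left them, time stands still between calls to the robot, and variables do not carry over. Pictures are saved under pics/ and viewed, at most 10 in all, crops included, and the job is handed in when it is done.

```bash
ls; mkdir -p pics; python3 - <<'E'
from bench import robot,camera,camera_params
import cv2,numpy as np
np.set_printoptions(precision=4,suppress=True)
for n in("side","top"):
    im=camera(n);cv2.imwrite(f"pics/{n}0.png",im[:,:,::-1])
    p=camera_params(n);print(n,p["camera_matrix"],p["R"],p["t"],-p["R"].T@p["t"])
print(robot.get_clock(),robot.get_orientation())
E
```

```text
pics
side [[407.4394   0.     281.736 ]
 [  0.     407.4394 205.9732]
 [  0.       0.       1.    ]] [[-0.8303 -0.5574  0.0014]
 [-0.3193  0.4735 -0.8209]
 [ 0.4569 -0.682  -0.5711]] [0.3329 0.2752 0.7458] [0.0235 0.5639 0.6513]
top [[380.0888   0.     279.9381]
 [  0.     380.0888 205.1849]
 [  0.       0.       1.    ]] [[ 0.0235 -0.9997  0.0079]
 [-0.9943 -0.0242 -0.1041]
 [ 0.1043 -0.0054 -0.9945]] [-0.1115  0.4752  1.2479] [ 0.345  -0.0932  1.2914]
0.1 [[ 0.9566  0.2915 -0.0003]
 [ 0.2915 -0.9566  0.0018]
 [ 0.0002 -0.0018 -1.    ]]
```

View pics/side0.png

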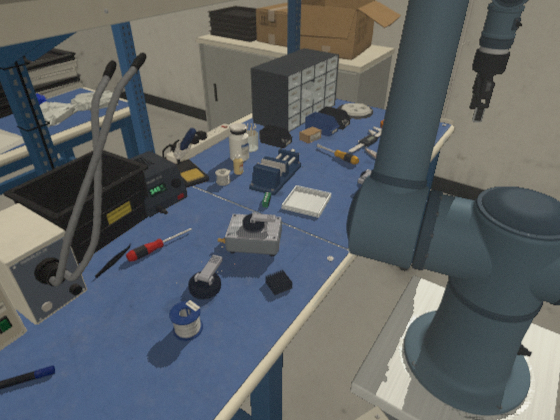

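View pics/top0.png

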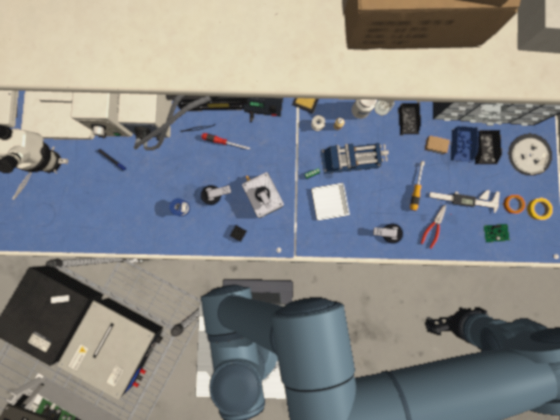

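```bash
cat > h.py <<'E'
from bench import robot,jaws,planner,camera,camera_params
import cv2,numpy as np
np.set_printoptions(precision=4,suppress=True)
P={n:camera_params(n) for n in("side","top")}
def ray(n,u,v,z):
    p=P[n];C=-p["R"].T@p["t"];d=p["R"].T@np.linalg.inv(p["camera_matrix"])@[u,v,1]
    return C+d*(z-C[2])/d[2]
def tri(us,ut):
    M=[P[n]["camera_matrix"]@np.c_[P[n]["R"],P[n]["t"]] for n in("side","top")]
    X=cv2.triangulatePoints(*M,np.float64(us),np.float64(ut));return (X[:3]/X[3]).ravel()
def proj(n,X):
    x=P[n]["camera_matrix"]@(P[n]["R"]@X+P[n]["t"]);return x[:2]/x[2]
def down(yaw):  # tool y (closing line) at angle yaw in the world xy plane
    c,s=np.cos(yaw),np.sin(yaw);return np.array([[-s,c,0],[c,s,0],[0,0,-1.]]).T if 0 else np.column_stack([[s,-c,0],[c,s,0],[0,0,-1.]])
E
python3 - <<'E'
from h import *
a=cv2.imread("pics/side0.png")[170:310,170:340];b=cv2.imread("pics/top0.png")[150:250,190:360]
cv2.imwrite("pics/s1.png",cv2.resize(a,None,fx=4,fy=4,interpolation=cv2.INTER_CUBIC))
cv2.imwrite("pics/t1.png",cv2.resize(b,None,fx=4.5,fy=4.5,interpolation=cv2.INTER_CUBIC))
print(np.linalg.det(down(.3)))
E
```

```text
-0.9999999999999999
```

View pics/s1.png

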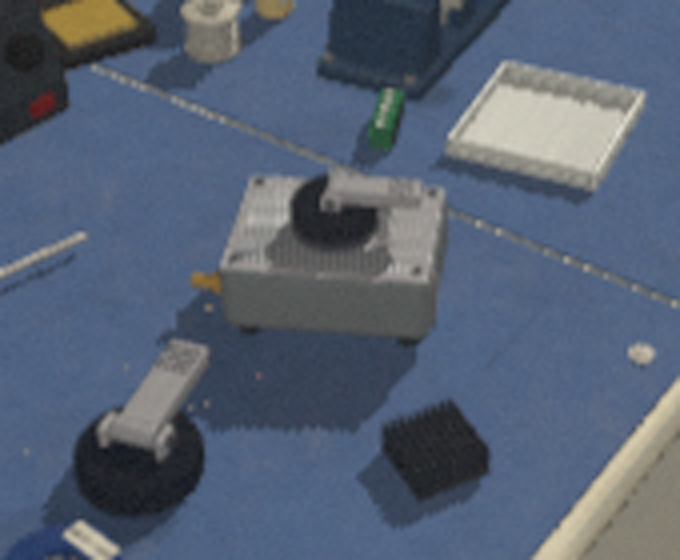

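View pics/t1.png

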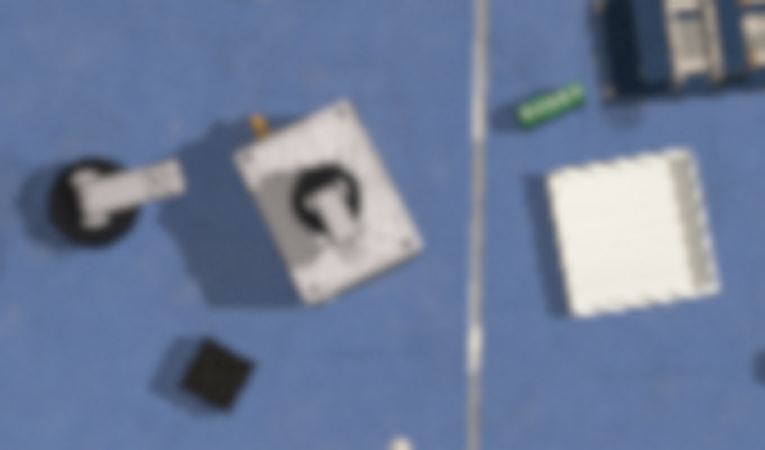

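```bash
python3 - <<'E'
import re
s=open('h.py').read();i=s.index("    c,s=np.cos")
open('h.py','w').write(s[:i]+"    c,s=np.cos(yaw),np.sin(yaw);return np.column_stack([[-s,c,0],[c,s,0],[0,0,-1.]])\n")
E
python3 - <<'E'
from h import *
T=np.array([[347,98],[423,245],[312,305],[235,155]])/4.5+[190,150]
S=np.array([[222,270],[252,180],[445,188],[435,275]])/4+170
TT=np.array([[548,172],[690,150],[718,293],[573,317]])/4.5+[190,150]
TS=np.array([[507,62],[645,92],[595,188],[447,138]])/4+170
for n,t,s,z in(("tank",T,S,.055),("tray",TT,TS,.014)):
    for c,q in(("top",t),("side",s)):
        X=np.array([ray(c,u,v,z) for u,v in q]);print(n,c,X.mean(0)[:2],[np.linalg.norm(X[i]-X[i-1]).round(4) for i in range(4)])
        for i in range(4):print("  ",X[i][:2],np.degrees(np.arctan2(*(X[i]-X[i-1])[1::-1])).round(1))
# cap: dark blobs; yields top-face centre
for c,f in(("top",(255,180,280,210)),("side",(238,210,270,236))):
    im=cv2.imread(f"pics/{c}0.png")[f[1]:f[3],f[0]:f[2]].max(2)
    m=(im<75).astype(np.uint8);cs=max(cv2.findContours(m,0,1)[0],key=cv2.contourArea)
    (x,y),r=cv2.minEnclosingCircle(cs);print(c,x+f[0],y+f[1],r,[ray(c,x+f[0],y+f[1],z)[:2] for z in(.068,.076)], cv2.boundingRect(cs))
# tab end from crops
print("tab end centre", ray("top",190+346/4.5,150+243/4.5,.087), ray("side",170+418/4,170+191/4,.087))
E
```

```text
tank top [ 0.5084 -0.0441] [np.float64(0.092), np.float64(0.1218), np.float64(0.0916), np.float64(0.1236)]
   [ 0.5844 -0.055 ] -61.2
   [ 0.4774 -0.1132] -151.5
   [ 0.4318 -0.0338] 119.9
   [0.5401 0.0256] 28.7
tank side [ 0.506  -0.0403] [np.float64(0.1229), np.float64(0.0885), np.float64(0.1201), np.float64(0.0844)]
   [0.5371 0.0299] 31.9
   [ 0.579 -0.048] -61.7
   [ 0.475 -0.108] -150.0
   [ 0.4327 -0.035 ] 120.0
tray top [ 0.4949 -0.271 ] [np.float64(0.111), np.float64(0.109), np.float64(0.1101), np.float64(0.1105)]
   [ 0.5395 -0.2069] 10.6
   [ 0.559  -0.3142] -79.7
   [ 0.451  -0.3358] -168.6
   [ 0.4303 -0.2273] 100.8
tray side [ 0.4922 -0.2634] [np.float64(0.1083), np.float64(0.1059), np.float64(0.1245), np.float64(0.1134)]
   [ 0.5556 -0.3099] -80.3
   [ 0.4518 -0.3309] -168.6
   [ 0.424  -0.2095] 102.9
   [ 0.5373 -0.2031] 3.2
top 261.0806450843811 193.3387098312378 6.97877311706543 [array([ 0.5104, -0.0377]), array([ 0.5093, -0.0381])] (0, 7, 11, 14)
side 253.20588207244873 223.97058868408203 10.972620010375977 [array([ 0.5045, -0.0335]), array([ 0.4979, -0.0253])] (5, 4, 22, 19)
tab end centre [ 0.4741 -0.0581  0.087 ] [ 0.4621 -0.0607  0.087 ]
```

```bash
cat >> h.py <<'E'
TC=np.array([.507,-.0425]);A=np.radians(29.6)   # tank centre, yaw
ex=np.array([np.cos(A),np.sin(A),0]);C=np.r_[TC,.082]  # hinge
def look(name,c="side",box=(200,170,340,275),k=5):
    im=camera(c)[:,:,::-1];x0,y0,x1,y1=box
    cv2.imwrite(f"pics/{name}.png",cv2.resize(im[y0:y1,x0:x1],None,fx=k,fy=k,interpolation=cv2.INTER_CUBIC))
E
python3 - <<'E'
from h import *
for a in(119.6,-60.4,29.6,85,135,-150.4,-100,-45.4):
    q=planner.inverse_kinematics(np.r_[TC,.13],down(np.radians(a)));print(a,q)
jaws.grip(.040,20)
p=C-.046*ex
robot.reach(np.r_[p[:2],.15],down(A-np.pi/2))
print(robot.get_clock(),robot.get_force(),robot.get_tcp_pos(),robot.get_width())
robot.move_linear(np.r_[p[:2],.1])
look("s2");print(robot.get_clock())
for n in (C,C-.052*ex): print(proj("side",n))
E
```

```text
119.6 [-0.2084  0.3066 -0.3131  0.9511  0.     -0.725 ]
-60.4 [-0.2084  0.3066 -0.3131  0.9511  0.      2.4166]
29.6 [-0.2084  0.3066 -0.3131  0.9511  0.      0.8458]
85 [-0.2084  0.3066 -0.3131  0.9511  0.     -0.1211]
135 [-0.2084  0.3066 -0.3131  0.9511  0.     -0.9938]
-150.4 [-0.2084  0.3066 -0.3131  0.9511  0.     -2.2958]
-100 [-0.2084  0.3066 -0.3131  0.9511  0.      3.1078]
-45.4 [-0.2084  0.3066 -0.3131  0.9511  0.      2.1548]
2.6833 [-0.5332  0.0205  0.626 ] [ 0.4673 -0.0661  0.1502] 0.040070549500242476
3.2167
[254.4484 216.9471]
[276.4478 217.9518]
```

View pics/s2.png

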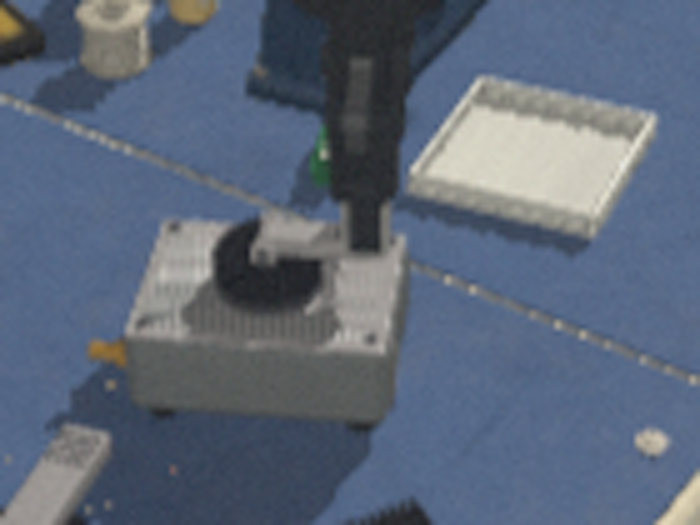

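```bash
python3 - <<'E'
from h import *
p=C-.046*ex
robot.move_linear(np.r_[p[:2],.084],.05)
f0=robot.get_force();print(f0)
jaws.grip(.014,20)
f=robot.get_force()-f0;ey=np.array([-ex[1],ex[0],0]);print(robot.get_width(),robot.get_finger_force(),f@ex,f@ey,f[2],robot.get_ft_torque())
np.save("f0.npy",f0)
R=.046
for d in range(5,31,5):
    t=np.radians(d)
    robot.move_linear(C+R*(-np.cos(t)*ex+np.sin(t)*np.array([0,0,1]))+[0,0,.002],.04)
    f=robot.get_force()-f0;print(d,"x %.2f y %.2f z %.2f"%(f@ex,f@ey,f[2]),robot.get_clock())
    if np.linalg.norm(f)>12:break
E
```

```text
[-0.6881  0.0881 -0.0488]
0.017210143946949932 23.15212905406952 0.8951973430120802 -0.7483976030596432 0.9538385099187104 [-0.0659 -0.0326 -0.0166]
5 x 2.67 y -0.61 z -3.11 4.25
10 x 1.39 y -2.39 z -2.56 4.5
15 x 1.62 y -1.56 z -1.97 4.75
20 x 0.68 y -1.22 z -3.23 5.0
25 x -0.69 y -1.82 z -3.15 5.25
30 x -1.86 y -1.50 z -2.28 5.5
```

Forces are small; continuing the arc up to and slightly past vertical.

```bash
python3 - <<'E'
from h import *
f0=np.load("f0.npy");R=.046;ey=np.array([-ex[1],ex[0],0])
for d in range(36,97,6):
    t=np.radians(d)
    robot.move_linear(C+R*(-np.cos(t)*ex+np.sin(t)*np.array([0,0,1]))+[0,0,.002],.04)
    f=robot.get_force()-f0;print(d,"x %.2f y %.2f z %.2f"%(f@ex,f@ey,f[2]),robot.get_clock())
    if np.linalg.norm(f)>12:break
look("s3",box=(215,170,315,250),k=6)
E
```

```text
36 x -1.56 y -1.58 z -2.27 5.7667
42 x -2.61 y -2.56 z -0.63 6.0333
48 x -3.51 y -1.02 z 0.64 6.3
54 x -3.66 y -1.67 z 1.33 6.5667
60 x -3.43 y -1.38 z 2.24 6.8333
66 x -4.28 y -1.30 z 2.25 7.1
72 x -4.62 y -1.55 z 3.81 7.3667
78 x -5.08 y -0.40 z 4.66 7.6333
84 x -3.98 y -1.98 z 5.80 7.9
90 x -3.70 y -0.98 z 6.16 8.1667
96 x -2.60 y -1.00 z 5.18 8.4333
```

View pics/s3.png

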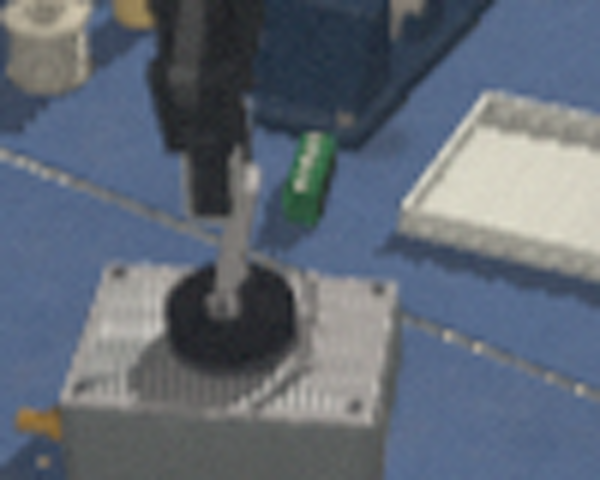

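```bash
python3 - <<'E'
from h import *
ey=np.array([-ex[1],ex[0],0])
jaws.grip(.045);p=robot.get_tcp_pos()
robot.move_linear(np.r_[p[:2],.165]);robot.reach(np.r_[C[:2],.165],down(A));jaws.grip(.065)
f0=robot.get_force();t0=robot.get_ft_torque();np.save("f0.npy",f0);np.save("t0.npy",t0)
robot.move_linear(np.r_[C[:2],.109],.1)
def rep(s):
    f=robot.get_force()-f0;t=robot.get_ft_torque()-t0;print(s,robot.get_width(),"f %.2f %.2f %.2f"%(f@ex,f@ey,f[2]),"t %.3f %.3f %.3f"%(t@ex,t@ey,t[2]),robot.get_finger_force(),robot.get_tcp_pos(),robot.get_clock())
rep("down")
for w in(.03,.02,.014):
    jaws.grip(w,20);rep(w)
look("s4",box=(215,170,315,250),k=6)
E
```

```text
down 0.06481621033546509 f 0.06 -0.27 -0.17 t 0.009 -0.096 0.053 0.0 [ 0.5073 -0.0425  0.1093] 11.7
0.03 0.02995438417214376 f -0.28 -0.34 0.05 t 0.017 -0.042 0.018 0.0 [ 0.5072 -0.0425  0.1093] 12.1333
0.02 0.019509688665945497 f -0.98 -0.71 0.42 t 0.033 0.040 -0.011 0.2305237005930394 [ 0.5069 -0.0425  0.109 ] 12.3917
0.014 0.01393114253356504 f -0.97 -0.46 0.88 t 0.024 0.025 -0.040 1.3763551181182265 [ 0.5071 -0.0425  0.1091] 12.625
```

View pics/s4.png

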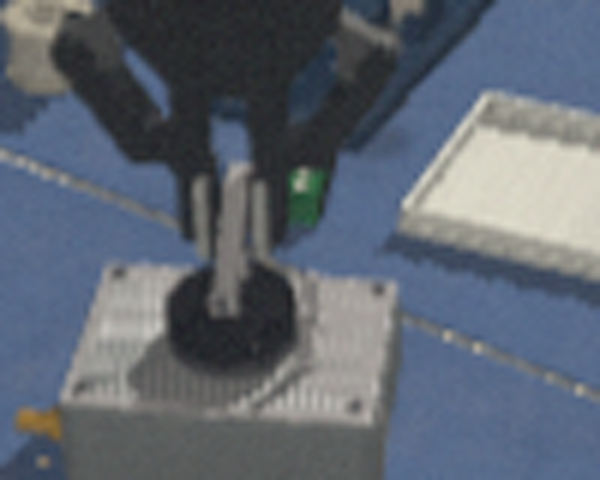

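```bash
cat >> h.py <<'E'
ey=np.array([-ex[1],ex[0],0])
def rep(s):
    f=robot.get_force()-np.load("f0.npy");t=robot.get_ft_torque()-np.load("t0.npy");print(s,"w %.4f"%robot.get_width(),"f %.2f %.2f %.2f"%(f@ex,f@ey,f[2]),"t %.3f %.3f %.3f"%(t@ex,t@ey,t[2]),"ff %.1f"%robot.get_finger_force(),robot.get_tcp_pos(),"%.2f"%robot.get_clock());return f,t
E
python3 - <<'E'
from h import *
p=np.r_[C[:2],.109]
robot.move_linear(p+.002*ex,.03);rep("shift")
jaws.grip(.011,20);rep("11");
jaws.grip(.006,20);rep("grip")
for k in range(4):
    f=rep("n")[0]
    if abs(f@ex)<2.5 and abs(f@ey)<2.5:break
    q=robot.get_tcp_pos();robot.move_linear(q+np.clip(f@ex*.0003,-.001,.001)*ex+np.clip(f@ey*.0003,-.001,.001)*ey,.02)
    robot.wait(.2)
look("s5",box=(215,170,315,250),k=6)
E
```

```text
shift w 0.0140 f -1.09 0.30 -0.11 t 0.014 0.158 0.027 ff 0.5 [ 0.5087 -0.0415  0.1089] 12.93
11 w 0.0111 f 0.86 0.30 -0.22 t 0.032 -0.378 0.016 ff 3.3 [ 0.5092 -0.0413  0.1091] 13.14
grip w 0.0098 f 3.07 -0.29 -1.94 t 0.041 -0.826 -0.007 ff 22.5 [ 0.5094 -0.0412  0.109 ] 13.36
n w 0.0098 f 3.07 -0.29 -1.94 t 0.041 -0.826 -0.007 ff 22.5 [ 0.5094 -0.0412  0.109 ] 13.36
n w 0.0098 f -0.40 -0.38 0.79 t -0.004 -0.087 0.017 ff 22.8 [ 0.51   -0.0409  0.109 ] 13.81
```

View pics/s5.png

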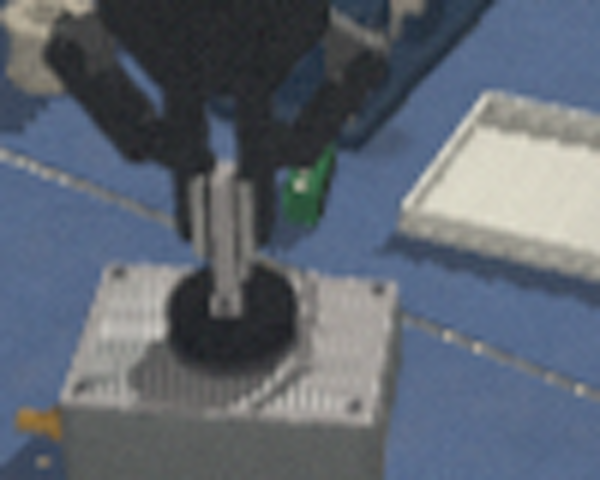

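```bash
cat > turn.py <<'E'
from h import *
import sys
jaws.grip(.006,35)
p=robot.get_tcp_pos();R0=robot.get_orientation();y=R0[:,1];th0=np.arctan2(y[1],y[0]);print(th0,A)
rep("start")
d=0
def read():
    f=[];t=[]
    for _ in range(3):
        robot.wait(.03);f.append(robot.get_force());t.append(robot.get_ft_torque())
    return np.mean(f,0)-np.load("f0.npy"),np.mean(t,0)-np.load("t0.npy")
_,tb=read()
while d<107:
    d+=4 if d<40 else 1.5
    robot.reach(p,down(th0+np.radians(d)))
    f,t=read();tz=t[2]-tb[2]
    print("%.1f f %.2f %.2f %.2f tz %.3f clk %.2f"%(d,*f,tz,robot.get_clock()))
    if abs(tz)>.14 or np.linalg.norm(f)>15:break
    if np.hypot(*f[:2])>2.5: p=p+np.r_[np.clip(f[:2]*.0003,-.001,.001),0]
np.save("stop.npy",np.r_[p,th0,d])
E
python3 turn.py
```

```text
0.5165160924042107 0.5166174585903216
start w 0.0091 f -0.32 0.10 1.24 t 0.082 0.109 0.038 ff 37.9 [ 0.51   -0.0409  0.1091] 14.07
4.0 f -0.30 -0.89 0.28 tz -0.011 clk 14.53
8.0 f -0.34 -0.76 0.02 tz 0.003 clk 14.88
12.0 f 0.20 -0.40 -0.21 tz -0.004 clk 15.22
16.0 f 0.21 0.15 -0.53 tz -0.010 clk 15.57
20.0 f 0.07 -0.26 -0.71 tz 0.013 clk 15.93
24.0 f -0.01 -0.32 0.02 tz -0.013 clk 16.27
28.0 f -0.00 -0.29 -0.06 tz -0.024 clk 16.62
32.0 f 0.23 -0.34 -0.48 tz 0.011 clk 16.98
36.0 f -0.03 -0.80 -0.10 tz 0.022 clk 17.32
40.0 f -1.25 -1.04 0.49 tz 0.031 clk 17.68
41.5 f -1.07 -0.85 -0.28 tz -0.017 clk 18.02
43.0 f -0.71 -0.63 -0.73 tz 0.012 clk 18.38
44.5 f -1.24 -1.13 -0.16 tz 0.011 clk 18.73
46.0 f -1.33 -1.14 -0.28 tz 0.008 clk 19.07
47.5 f -1.49 -0.90 -0.47 tz 0.016 clk 19.43
49.0 f -1.28 -1.24 -0.19 tz 0.030 clk 19.77
50.5 f -1.17 -2.01 -0.22 tz -0.037 clk 20.12
52.0 f -1.61 -2.65 -0.20 tz -0.175 clk 20.48
```

```bash
python3 - <<'E'
from h import *
*p,th0,d=np.load("stop.npy");p=np.array(p)
robot.reach(p,down(th0+np.radians(d-2.5)));robot.wait(.15)
f,t=rep("eased")
f=f*[1,1,0]
p=p+np.clip(f*.0003,-.001,.001)
for k in range(8):
    p=p+[0,0,.001 if k<4 else .0025]
    robot.move_linear(p,.02);f,t=rep("lift%d"%k)
    if f[2]<-5: print("stuck");break
E
```

```text
eased w 0.0094 f -1.82 -2.11 -0.57 t -0.380 0.590 -0.002 ff 37.8 [ 0.51   -0.041   0.1091] 20.88
lift0 w 0.0096 f -0.61 0.60 -0.44 t 0.073 0.107 -0.018 ff 37.6 [ 0.51   -0.0412  0.1101] 21.12
lift1 w 0.0095 f 0.34 0.37 -0.73 t 0.212 -0.055 0.005 ff 37.6 [ 0.51   -0.0413  0.1111] 21.38
lift2 w 0.0095 f 0.33 0.27 -1.81 t 0.239 -0.062 -0.035 ff 37.6 [ 0.5099 -0.0415  0.1121] 21.62
lift3 w 0.0092 f -0.33 0.52 -1.20 t 0.243 -0.044 0.010 ff 37.6 [ 0.5098 -0.0417  0.1131] 21.88
lift4 w 0.0095 f 0.08 -0.12 -1.25 t 0.132 -0.070 -0.044 ff 37.7 [ 0.5101 -0.0418  0.1158] 22.15
lift5 w 0.0099 f 0.34 0.68 -1.15 t 0.042 -0.067 0.004 ff 37.7 [ 0.5101 -0.0418  0.1183] 22.43
lift6 w 0.0096 f 1.33 0.10 -1.63 t 0.016 -0.018 0.012 ff 37.7 [ 0.5101 -0.0418  0.1207] 22.70
lift7 w 0.0099 f -0.27 -0.75 -0.57 t -0.011 -0.067 -0.011 ff 37.7 [ 0.51   -0.0417  0.1232] 22.98
```

```bash
python3 - <<'E'
from h import *
p=robot.get_tcp_pos()
robot.move_linear([p[0],p[1],.17],.08)
g=np.array([.4945,-.269])
robot.move_linear([*g,.17],.12);rep("over")
robot.move_linear([*g,.085],.1);robot.wait(.2);rep("low")
look("s6",box=(215,150,335,240),k=5);print(robot.get_clock())
E
```

```text
over w 0.0092 f -0.20 -0.43 -0.77 t -0.002 -0.096 0.034 ff 37.7 [ 0.4946 -0.2684  0.17  ] 25.76
low w 0.0093 f -0.19 -0.55 -0.52 t -0.021 -0.081 0.061 ff 37.7 [ 0.495  -0.2694  0.0857] 26.96
27.0083
```

View pics/s6.png

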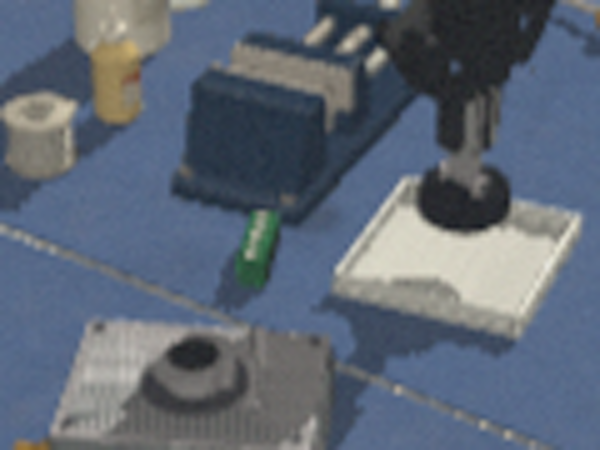

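```bash
python3 - <<'E'
from h import *
g=np.array([.4945,-.269]);z=.060
robot.move_linear([*g,z],.06);robot.wait(.1);b=rep("b")[0][2]
while z>.048:
    z-=.001;robot.move_linear([*g,z],.015);robot.wait(.05);f,_=rep("%.3f"%z)
    if f[2]-b>2.5:break
jaws.grip(.014,20);rep("rel");jaws.grip(.032);robot.wait(.2);rep("open")
robot.move_linear([*g,.16],.08);robot.move_linear([.45,-.40,.25],.2);robot.wait(.3)
look("s7",box=(215,150,335,240),k=5);print(robot.get_clock())
E
```

```text
b w 0.0094 f 0.11 -0.35 -1.61 t 0.005 -0.094 -0.016 ff 37.7 [ 0.4947 -0.2691  0.0602] 27.68
0.059 w 0.0100 f 0.24 -0.24 -1.36 t 0.006 -0.077 -0.074 ff 37.7 [ 0.4946 -0.2691  0.0592] 27.98
0.058 w 0.0095 f 0.15 0.40 -0.81 t 0.016 -0.041 -0.038 ff 37.7 [ 0.4945 -0.269   0.058 ] 28.27
0.057 w 0.0092 f -0.94 0.72 -0.63 t 0.010 -0.066 0.009 ff 37.7 [ 0.4944 -0.2689  0.0569] 28.57
0.056 w 0.0092 f 0.40 -0.31 -0.83 t 0.014 -0.070 -0.013 ff 37.7 [ 0.4945 -0.2689  0.0559] 28.88
0.055 w 0.0096 f -0.04 -0.99 -1.11 t -0.010 -0.066 0.027 ff 37.7 [ 0.4945 -0.269   0.0549] 29.18
0.054 w 0.0091 f 0.31 0.05 -1.13 t 0.049 -0.062 0.019 ff 37.7 [ 0.4944 -0.269   0.054 ] 29.48
0.053 w 0.0092 f 0.05 1.54 0.37 t -0.032 -0.043 -0.065 ff 37.8 [ 0.4946 -0.2691  0.0531] 29.77
0.052 w 0.0093 f -1.13 -2.15 2.50 t -0.246 0.273 -0.012 ff 38.2 [ 0.4947 -0.2695  0.0523] 30.07
rel w 0.0136 f -0.64 -0.55 0.20 t -0.094 0.004 -0.023 ff 0.3 [ 0.4946 -0.2688  0.0519] 30.30
open w 0.0322 f -0.96 -0.26 0.44 t 0.062 -0.070 0.013 ff 0.0 [ 0.4945 -0.2689  0.052 ] 30.82
33.6417
```

View pics/s7.png

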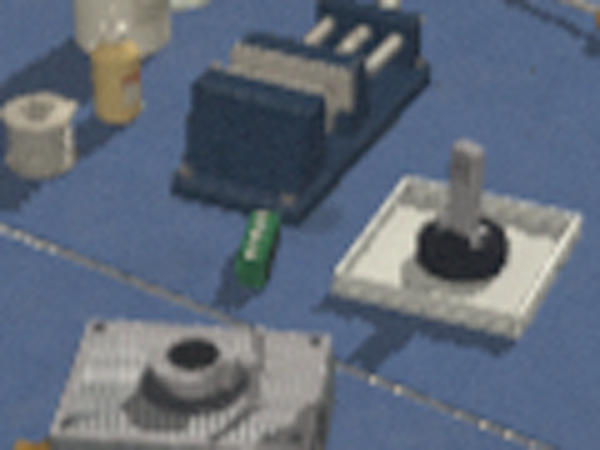

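The picture shows the cap flat and upright in the tray (462,250), with its tab standing. The tank's neck is open (195,355) and the robot is clear.

```bash
python3 -c "
from bench import robot
print(robot.job_done())"
```

```text
the job is handed in; nothing more can be done
None
```

The cap is off the tank and sits flat and right way up in the tray, and the job was handed in after about 34 s of the 72 s allowed; I have no verdict back yet.

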